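# Set the overload stop of a bench scale

### The job

Blow out the scale's overload-stop thread: press the white nozzle cap of the clamped duster can all the way down for a moment and let it spring back up. Then turn the winged thumbscrew on the left side of the scale clockwise until it seats, back it off a quarter turn, and finish while still holding the screw between the fingers at that setting, so it can be locked. Leave everything else on the bench where it stands.

Things in the scene. Friction and masses are not known exactly. Their poses are not given: they have to be found in the camera images.
- scale: grey bench scale, fixed; base 270 x 200 mm, steel pan (top 67 mm high), sloped panel on the robot's side. Origin on the bench under its middle; x away from the panel, y to its left; yaw varies. A dark steel bracket on the left (+y), 50 mm wide, 100 mm high, out to y = 150 mm, carries the screw at x 30, y 112 mm. The round black knob on the right is not part of the job
- stop_screw (a joint): turn of the steel winged thumbscrew about its vertical axis, rad: 0 = seated (hard stop, wings along the scale's x axis), grows counter-clockwise from above as it backs off, to 2.6; a quarter turn back reads 1.57 (wings along the scale's y). Starts between 0.6 and 1.3. Does not rise or sink, stays where left, friction about 0.06 N m
- screw_grip (a point): on the screw's axis 127 mm above the bench, at the height to grip; turns with the screw: x along the wings, y across, z up. The wings are an upright flat bar 58 mm long, 10 mm thick, with parallel faces: two round lobes from 114 to 140 mm above the bench, joined by a web from 110 to 128 mm. Bracket top 27 mm below this point
- can: bare steel duster can, 62 mm dia, clamped upright on a 100 x 100 x 12 mm plate fixed to the bench, left (+y) of the thumbscrew, 150 to 185 mm from it; origin on the bench under the can's axis; its short spout points along its -y axis at the screw
- spray_cap (a joint): travel of the sprung white cap on top of the can, m: 0 = up, 0.006 = all the way down; pushed straight down; begins to move at about 1.5 N and takes about 5 N to bottom; springs back by itself
- cap_top (a point): centre of the cap's flat round top (30 mm dia), 172 mm above the bench when up; the can's shoulder is 40 mm below it
- weight: bystander: steel knobbed check weight, 38 dia x 55 tall, standing on the scale pan; origin under its centre
- carton: bystander: white product carton 85 x 165 x 50 tall, behind the scale; origin under its centre
- tape: bystander: roll of packing tape lying flat, 100 dia x 24 tall, on the robot's side of the can; origin under its centre
- driver: bystander: screwdriver with black handle, about 160 long, lying beyond the can; origin under it
- scanner: bystander: black hand scanner on a stand, round foot 110 dia, 225 tall, right (-y) of the scale; origin under the foot
- bottle: bystander: white plastic bottle with an ordinary grey closure, 60 dia x 150 tall, to the far left; origin under its centre
- tray: bystander: black parts tray 130 x 190 x 40 tall, to the left; origin under its centre

How it is judged (in metres and radians):
On the way, in this order (a step that is already met when the one before it is completed fails the run):
1. the can's cap is pressed down (at least 4.5 of its 6 mm) (value of joint spray_cap above 0.0045 m), for 0.1 s.
2. the cap has sprung back up (value of joint spray_cap below 0.001 m), for 0.1 s.
3. the thumbscrew is turned home onto its seat (within 0.05 rad) (value of joint stop_screw below 0.05 rad), for 0.2 s.
At the end, for the whole second after the job is handed in: the screw rests a quarter turn back from its seat (1.57 rad, within 0.2 rad), still and gripped by the fingers (more than 3 N, grasp point within 35 mm of the wings' middle), and the can's cap is up (value of joint stop_screw between 1.37 and 1.77 rad and velocity of joint stop_screw between -0.1 and 0.1 rad/s and contact force between the fingers and stop_screw above 3 N and distance between the grasp point and screw_grip below 0.035 m and value of joint spray_cap below 0.001 m); the arm keeps its last pose, push and grip.
It fails at once if a bystander is shifted by more than 30 mm (distance of any of weight, carton, tape, driver, scanner, bottle, tray from where it was at the start of the episode above 0.03 m).
It fails at once if a standing bystander is tipped over (angle between any of weight, carton, tape, scanner, bottle, tray's own z axis and vertical above 0.5 rad).
It also fails if it takes over 51 s, if anything falls off the work surface, if the arm or the gripper's body presses on something with over 40 N, if the wrist force passes 120 N, or if a joint passes its speed limit or range.

### The arm

A 6-joint arm with a two-finger parallel gripper is mounted at the origin on the work surface. World frame = base frame: x ahead of the robot, y to its left, z up, the work surface at z = 0. Lengths are in m, angles in degrees, forces in N, time in s.
With the tool pointing down it reaches from about 0.35 to 0.875 m from the base axis. Payload 4.2 kg.
Tool frame: the origin (TCP) lies at the very end of the fingers, on their centre line; the grasp point (between the pads) lies 19 mm behind it (tcp_to_grasp is the z of the grasp point in the tool frame, in m); z points along the fingers, y is the direction in which the jaws open and shut (so a half turn about z gives the same grasp; the last joint's range is limited). The gripper opens to 87 mm and grips with 3 to 60 N. Pads are 19 mm wide; open, the fingers measure 117 mm over their backs; the gripper's body (75 mm by 190 mm) begins 51 mm behind the grasp point.
Start: joints at [-52.62, 22.042, 0.453, 0, -68.411, -14.817], TCP at [0.24, -0.577, 0.191] pointing down, gripper open.
Joint ranges: [-179.83, 179.83], [-69.29, 118.12], [-61.27, 80.66], [-181.25, 117.63], [-171.15, -9.14], [-177.46, 177.46]. Speed limits (degrees/s): [159.86, 159.86, 180, 180, 180, 180].

### API

Orientations are given as a 3x3 rotation matrix whose columns are the frame's x, y, z axes.
In Python, from station import sense, capture, camera_params, finish_job, tcp_to_grasp gives the robot as it stands.
- The arm moves only by the shell command python3 -m inch 'ROWS'. ROWS is JSON, a list of rows, each an object of numbers: "jaw": the closure in counts, from 0 (fully open) to 255 (shut); "x", "y", "z": the shift along the world's x, y, z normalised to -1 to 1, where 1 is 0.06 m; "ax", "ay", "az": the turn, a rotation vector about the world's x, y, z normalised to -1 to 1, where 1 is 10 degrees. A call has 1 to 12 rows; each row shifts and turns the pose as measured when the row begins; what a row does not reach is not made up. A row lasts 1/8 s, in which the tool goes at most 62.5 mm and 10.7 degrees, less where a joint would pass 70% of its speed; a pose out of reach is approached as far as the arm can. A call with a number of a shift or a turn outside -1 to 1 is refused whole. A call with a gripper value outside its range is refused whole. The fingers move at their own pace and stop on an object; the grip force is fixed at half the most. Time passes only in rows, so rows that do not move let the fingers close. It gives the time, the measured TCP pose, the force and the opening at its end, in the units of the state.
- sense(): the state, without advancing time (a new reading comes with each control period).
- capture(name): name is "scene" or "top" or "wrist"; returns the picture (400x640x3 uint8, red, green, blue); there is no depth.
- camera_params(name): a dict with "vfov" (degrees; the focal length in pixels is half the picture's height over the tangent of half this angle, whatever the lens; pixels are square), "cx", "cy" (the principal point, pixels), "D" ([k1, k2, p1, p2, k3] as OpenCV has them; the pictures are not rectified), "R" (3x3) and "t" (3): a world point X has camera coordinates R X + t. Camera axes: x right, y down, z forward; pixel columns grow to the right and rows downward; lengths in m; the calibration is good to about 2 mm. A picture is of the moment at which its call begins: read the wrist's pose just before it. camera_params takes no time and is no camera call; for the wrist camera it gives the pose at the moment of the call.
- finish_job(): hands the job in, once; it reports no verdict.
The state is a dict: "time_s": time; "joints": joint angles; "joint_velocities": joint speeds; "effort": joint torques, N m; "tcp_pos": TCP position; "ee_rot": TCP orientation; "wrist_force": force on the tool from outside, world axes, zero at the start; "moment": the same for the moment, N m; "gripper_width": opening from 0.0 (shut) to 1.0 (fully open).
Only numpy, scipy, OpenCV 4.12 (cv2) and the standard library are available. Lean on these libraries where they do the work, as an engineer would, in place of code of your own. Each camera call takes 0.05 s, during which the arm holds its last target.

## Working session

There is one attempt and no reset: what is moved stays moved. The work goes in short steps, Python scripts to look and compute and a shell command to move; the robot and the scene stay as the last step left them, time stands still between calls to the robot, and variables do not carry over. Pictures are saved under pics/ and viewed, and the job is handed in when it is done.

```bash
mkdir -p pics; ls; python3 - <<'E'
from station import *
import cv2
s=sense();print(s);print(tcp_to_grasp)
for n in("scene","top"):
    p=camera_params(n);print(n,p)
    cv2.imwrite(f"pics/{n}0.png",capture(n)[:,:,::-1])
E
```

```text
pics
{'time_s': 0.0, 'joints': array([-5.26207190e+01,  2.20931173e+01,  3.80727972e-01, -2.89111120e-02,
       -6.84098185e+01, -1.48172073e+01]), 'joint_velocities': array([ 0.01238183, -0.12269982,  0.14297476,  0.00787532,  0.06154494,
        0.01277516]), 'effort': array([ 1.53715711e-03, -3.90664601e+01,  1.87404460e+01,  4.21976164e+00,
        1.10693273e-02, -1.93199676e-04]), 'tcp_pos': array([ 0.23957591, -0.57654948,  0.18984152]), 'ee_rot': array([[-9.23535768e-01, -3.83511192e-01, -9.22013456e-04],
       [-3.83512289e-01,  9.23533651e-01,  1.97970296e-03],
       [ 9.22722095e-05,  2.18192999e-03, -9.99997615e-01]]), 'wrist_force': array([ 0.03209659, -0.14575413, -0.93787777]), 'moment': array([-0.02812873,  0.01456408, -0.0314536 ]), 'gripper_width': 0.9965187995445645}
-0.0187
scene {'vfov': 55.91214756958407, 'cx': 320.8219015811593, 'cy': 197.25013252416085, 'D': array([0.01969214, 0.        , 0.        , 0.        , 0.        ]), 'R': array([[-0.12525544,  0.99202885,  0.01377839],
       [ 0.84740155,  0.11419639, -0.51852656],
       [-0.51596674, -0.05327244, -0.85495051]]), 't': array([ 0.06988184, -0.43960245,  1.37260916])}
top {'vfov': 54.09066630890128, 'cx': 322.9663154385828, 'cy': 198.34942612842497, 'D': array([-0.05096423,  0.        ,  0.        ,  0.        ,  0.        ]), 'R': array([[-0.00808281, -0.99995148, -0.00563079],
       [-0.98813114,  0.00885083, -0.15335745],
       [ 0.15339984,  0.0043244 , -0.98815474]]), 't': array([0.01867269, 0.58005049, 1.12308076])}
```

View pics/scene0.png

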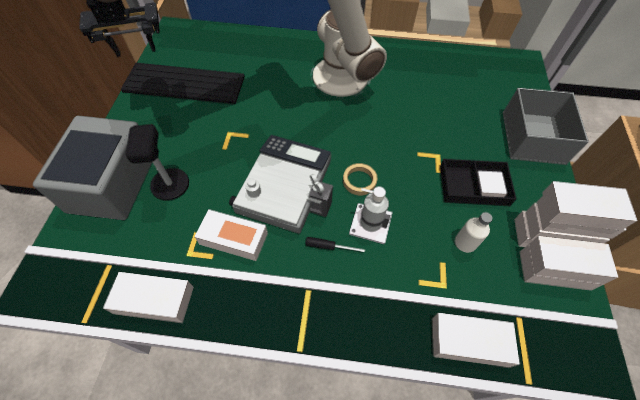

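View pics/top0.png

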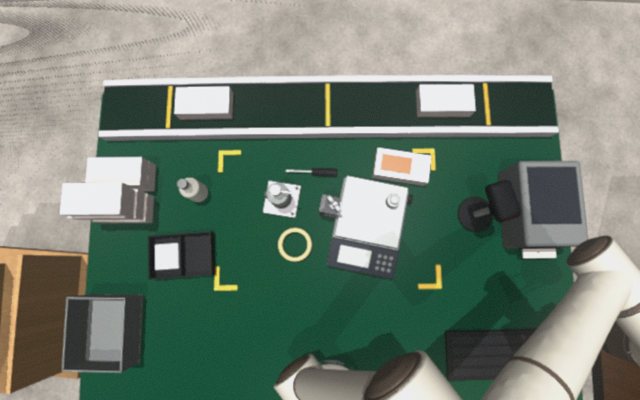

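The scene view has the cap at about (378,194), the winged screw at about (320,185), and the scale at about (285,190). In the top view the can is at about (278,190), the screw at about (331,207), and the tape at (295,245). I'll zoom in.

```bash
cat > h.py <<'E'
import numpy as np,cv2
from station import *
def K(p):
    f=200/np.tan(np.radians(p['vfov']/2));return np.array([[f,0,p['cx']],[0,f,p['cy']],[0,0,1.]])
def ray(p,uv):
    n=cv2.undistortPoints(np.array([[uv]],float),K(p),p['D'])[0,0]
    R=np.array(p['R']);return -R.T@p['t'],R.T@np.array([n[0],n[1],1])
def onz(p,uv,z):
    c,d=ray(p,uv);return c+d*(z-c[2])/d[2]
def proj(p,X):
    return cv2.projectPoints(np.array(X,float).reshape(-1,3),cv2.Rodrigues(np.array(p['R']))[0],np.array(p['t']),K(p),p['D'])[0][:,0]
def tri(obs):
    A=np.zeros((3,3));b=np.zeros(3)
    for p,uv in obs:
        c,d=ray(p,uv);d/=np.linalg.norm(d);M=np.eye(3)-np.outer(d,d);A+=M;b+=M@c
    return np.linalg.solve(A,b)
E
python3 - <<'E'
import cv2
a=cv2.imread('pics/scene0.png')[160:260,220:420];b=cv2.imread('pics/top0.png')[165:285,245:425]
cv2.imwrite('pics/s0z.png',cv2.resize(a,None,fx=4,fy=4,interpolation=cv2.INTER_CUBIC))
cv2.imwrite('pics/t0z.png',cv2.resize(b,None,fx=4,fy=4,interpolation=cv2.INTER_CUBIC))
E
```

```text
(no output)
```

View pics/s0z.png

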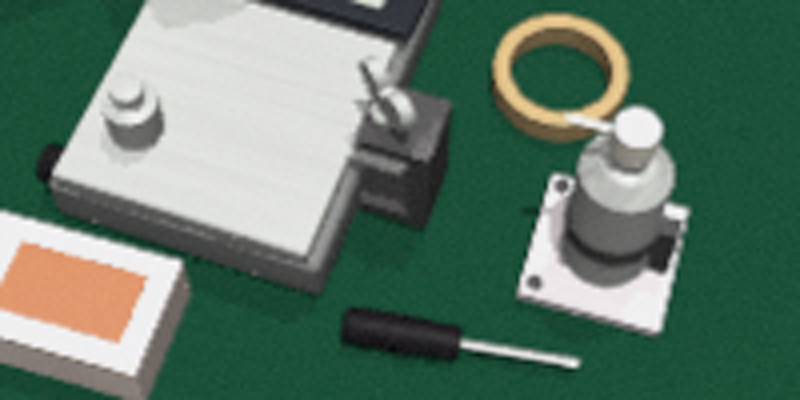

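View pics/t0z.png

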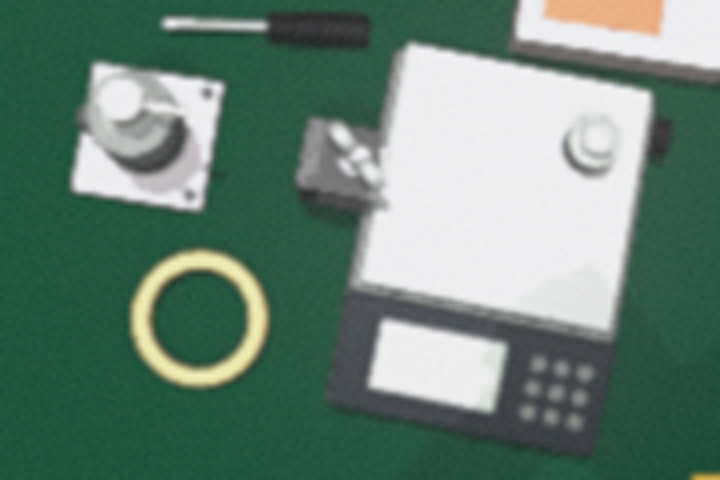

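```bash
python3 - <<'E'
from h import *
S=camera_params('scene');T=camera_params('top')
t=lambda u,v:(245+(u+.5)/4-.5,165+(v+.5)/4-.5); s=lambda u,v:(220+(u+.5)/4-.5,160+(v+.5)/4-.5)
print('cap',onz(S,s(637,128),.172),onz(T,t(121,99),.172),tri([(S,s(637,128)),(T,t(121,99))]))
print('screw',onz(S,s(386,96),.127),onz(T,t(358,162),.127))
for q in [(337,128),(380,197)]: print('wing',onz(T,t(*q),.13))
c=[onz(T,t(*q),.067) for q in [(408,45),(652,92),(612,335),(355,290)]]
print(np.array(c))
for a,b in((3,0),(2,1),(1,0),(2,3)): d=c[b]-c[a];print(np.degrees(np.arctan2(d[1],d[0])),np.linalg.norm(d))
for q in [(95,64),(223,82),(204,210),(73,190)]: print('plate',onz(T,t(*q),.012))
print('bracket',[onz(T,t(*q),.1) for q in [(310,118),(300,190)]])
print('tape',onz(T,t(200,318),.02))
E
```

```text
cap [0.58859285 0.1433871  0.172     ] [0.58580129 0.14118778 0.172     ] [0.58643575 0.14271507 0.16851276]
screw [ 0.55668226 -0.0142012   0.127     ] [ 0.54821995 -0.01728444  0.127     ]
wing [ 0.5716362  -0.00300392  0.13      ]
wing [ 0.5234418  -0.03200259  0.13      ]
[[ 0.64320898 -0.05670104  0.067     ]
 [ 0.60641622 -0.23549625  0.067     ]
 [ 0.42945825 -0.19956744  0.067     ]
 [ 0.46344122 -0.01543483  0.067     ]]
-12.928430555561267 0.18444334090890255
-11.477085292577533 0.180568555582784
78.37190705502158 0.1825415951210852
79.54332319046836 0.18724224405638987
plate [0.64227587 0.18229651 0.012     ]
plate [0.62717091 0.08320522 0.012     ]
plate [0.52816132 0.09760948 0.012     ]
plate [0.54432755 0.19783691 0.012     ]
bracket [array([0.5837949 , 0.01578382, 0.1       ]), array([0.53234416, 0.02324193, 0.1       ])]
tape [0.44606353 0.09984166 0.02      ]
```

Cap about (0.587,0.142), screw about (0.550,-0.016), scale yaw about -11.5°, and wing angle about 31° in world. I'll rise above the scanner and travel over towards the can and screw.

```bash
python3 -m inch '[{"z":1,"jaw":255},{"z":1,"jaw":255},{"z":0.5,"jaw":255},{"z":0.2,"jaw":255},{"y":1,"x":0.4,"jaw":255},{"y":1,"x":0.4,"jaw":255},{"y":1,"x":0.4,"jaw":255},{"y":1,"x":0.4,"jaw":255},{"y":1,"x":0.4,"jaw":255},{"y":1,"x":0.4,"jaw":255},{"y":1,"x":0.4,"jaw":255},{"jaw":255}]'
```

```text
$[0]: bad value
```

```bash
python3 -m inch '[{"jaw":255,"x":0,"y":0,"z":1,"ax":0,"ay":0,"az":0}]'
```

```text
time_s: 0.22
tcp_pos: [0.2381, -0.5733, 0.2442]
ee_rot: [[-0.924, -0.383, -0.008], [-0.383, 0.924, 0.015], [0.002, 0.016, -1.0]]
wrist_force: [0.2, -0.8, 0.8]
gripper_width: 0.949
```

```bash
python3 -m inch '[{"jaw":255,"x":0,"y":0,"z":1,"ax":0,"ay":0,"az":0},{"jaw":255,"x":0,"y":0,"z":0.4,"ax":0,"ay":0,"az":0},{"jaw":255,"x":0.4,"y":1,"z":0,"ax":0,"ay":0,"az":0},{"jaw":255,"x":0.4,"y":1,"z":0,"ax":0,"ay":0,"az":0},{"jaw":255,"x":0.4,"y":1,"z":0,"ax":0,"ay":0,"az":0},{"jaw":255,"x":0.4,"y":1,"z":0,"ax":0,"ay":0,"az":0},{"jaw":255,"x":0.4,"y":1,"z":0,"ax":0,"ay":0,"az":0},{"jaw":255,"x":0.4,"y":1,"z":0,"ax":0,"ay":0,"az":0},{"jaw":255,"x":0.4,"y":1,"z":0,"ax":0,"ay":0,"az":0},{"jaw":255,"x":0,"y":0,"z":0,"ax":0,"ay":0,"az":0}]'
```

```text
time_s: 1.48
tcp_pos: [0.4001, -0.161, 0.3299]
ee_rot: [[-0.924, -0.381, -0.007], [-0.382, 0.924, 0.014], [0.001, 0.016, -1.0]]
wrist_force: [-0.1, -0.6, 0.0]
gripper_width: 0.006
```

```bash
python3 -m inch '[{"jaw":255,"x":0.6,"y":1,"z":0,"ax":-0.08,"ay":-0.04,"az":0},{"jaw":255,"x":0.6,"y":1,"z":0,"ax":0,"ay":0,"az":0},{"jaw":255,"x":0.6,"y":1,"z":0,"ax":0,"ay":0,"az":0},{"jaw":255,"x":0.4,"y":0.5,"z":0,"ax":0,"ay":0,"az":0},{"jaw":255,"x":0,"y":0,"z":0,"ax":0,"ay":0,"az":0}]'; python3 - <<'E'
from h import *
p=camera_params('wrist');print(p)
cv2.imwrite('pics/w1.png',capture('wrist')[:,:,::-1])
E
```

```text
time_s: 2.1
tcp_pos: [0.521, 0.0298, 0.3281]
ee_rot: [[-0.927, -0.376, -0.003], [-0.375, 0.927, -0.002], [0.004, -0.001, -1.0]]
wrist_force: [-0.1, -0.2, -0.3]
gripper_width: 0.009
{'vfov': 61.22824608104654, 'cx': 317.64495914939516, 'cy': 196.0671190914937, 'D': array([-0.00452204,  0.        ,  0.        ,  0.        ,  0.        ]), 'R': array([[-3.75058838e-01,  9.27000669e-01,  7.92560013e-04],
       [ 8.99364759e-01,  3.63670044e-01,  2.42666703e-01],
       [ 2.24663966e-01,  9.17270923e-02, -9.70109397e-01]]), 't': array([ 0.16706303, -0.5416502 ,  0.40289742])}
```

View pics/w1.png

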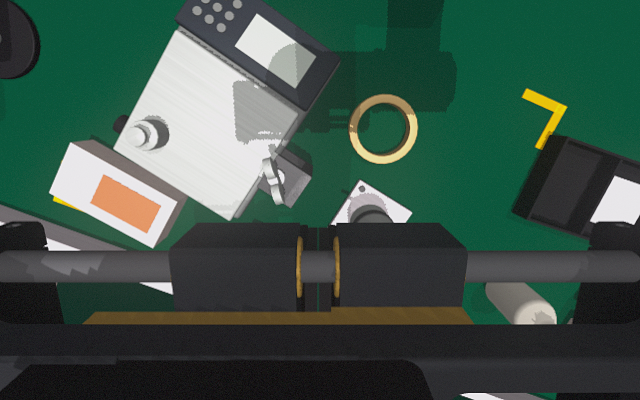

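The wrist view shows the screw wings at about (274,177), with the can partly hidden by the gripper at (370,210). I'll zoom in on the screw.

```bash
python3 - <<'E'
import cv2
a=cv2.imread('pics/w1.png')[130:230,220:420]
cv2.imwrite('pics/w1z.png',cv2.resize(a,None,fx=4,fy=4,interpolation=cv2.INTER_CUBIC))
E
```

```text
(no output)
```

View pics/w1z.png

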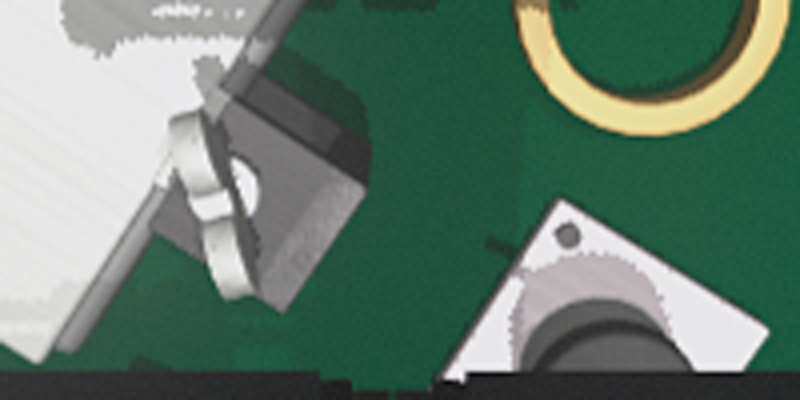

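```bash
python3 - <<'E'
from h import *
# w1 pose
p={'vfov':61.22824608,'cx':317.64495915,'cy':196.06711909,'D':np.array([-0.00452204,0,0,0,0]),'R':np.array([[-3.75058838e-01,9.27000669e-01,7.92560013e-04],[8.99364759e-01,3.63670044e-01,2.42666703e-01],[2.24663966e-01,9.17270923e-02,-9.70109397e-01]]),'t':np.array([0.16706303,-0.5416502,0.40289742])}
w=lambda u,v:(220+(u+.5)/4-.5,130+(v+.5)/4-.5)
print('mid',onz(p,w(211,205),.128))
a=onz(p,w(186,113),.127);b=onz(p,w(238,298),.127);print(a,b,(a+b)/2,np.degrees(np.arctan2(*(b-a)[1::-1])),np.linalg.norm(b-a))
S=camera_params('scene');T=camera_params('top')
t=lambda u,v:(245+(u+.5)/4-.5,165+(v+.5)/4-.5)
print('mid tri',tri([(T,t(358,162)),(p,w(211,205))]))
# bracket corners
print('brk',[onz(p,w(*q),.1) for q in [(365,187),(282,312)]])
print('holes/plate corners',[onz(p,w(*q),.012) for q in [(560,200),(769,332)]])
E
```

```text
mid [ 0.5534823  -0.01444448  0.128     ]
[ 0.53065911 -0.03076724  0.127     ] [0.57763901 0.00300397 0.127     ] [ 0.55414906 -0.01388164  0.127     ] 35.71024019872517 0.057858495342085675
mid tri [ 0.54262385 -0.01424884  0.17135635]
brk [array([0.53639141, 0.02744853, 0.1       ]), array([0.58478896, 0.01774643, 0.1       ])]
holes/plate corners [array([0.52907804, 0.10345844, 0.012     ]), array([0.54669099, 0.20117481, 0.012     ])]
```

```bash
python3 -m inch '[{"jaw":255,"x":0.5,"y":0.9,"z":0,"ax":0,"ay":0,"az":0},{"jaw":255,"x":0.5,"y":0.9,"z":-0.3,"ax":0,"ay":0,"az":0},{"jaw":255,"x":0.1,"y":0.1,"z":-0.8,"ax":0,"ay":0,"az":0},{"jaw":255,"x":0,"y":0,"z":-0.8,"ax":0,"ay":0,"az":0},{"jaw":255,"x":0,"y":0,"z":0,"ax":0,"ay":0,"az":0}]'; python3 - <<'E'
from h import *
cv2.imwrite('pics/s2.png',cv2.resize(capture('scene')[120:240,280:440,::-1],None,fx=4,fy=4,interpolation=2))
E
```

```text
time_s: 2.78
tcp_pos: [0.5868, 0.1369, 0.2137]
ee_rot: [[-0.931, -0.365, -0.001], [-0.365, 0.931, -0.003], [0.002, -0.002, -1.0]]
wrist_force: [0.1, 0.6, 1.1]
gripper_width: 0.004
```

View pics/s2.png

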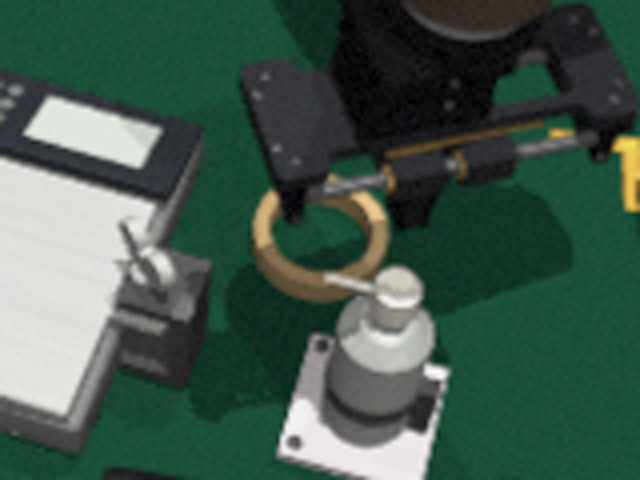

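The fingertip is at about (381,176) and the cap top at about (379,191). I'll check these against the projection.

```bash
python3 - <<'E'
from h import *
S=camera_params('scene')
print(proj(S,[[.5868,.1369,.2137],[.5868,.1369,.172],[.588,.143,.172],[.588,.143,.2137]]))
E
```

```text
[[378.72998439 181.17084668]
 [376.23447093 190.70232821]
 [378.72645983 191.40169326]
 [381.32601475 181.88801771]]
```

```bash
python3 -m inch '[{"jaw":255,"x":0.02,"y":0.1,"z":-0.35,"ax":0,"ay":0,"az":0},{"jaw":255,"x":0,"y":0,"z":-0.1,"ax":0,"ay":0,"az":0},{"jaw":255,"x":0,"y":0,"z":0,"ax":0,"ay":0,"az":0}]'; python3 - <<'E'
from h import *
cv2.imwrite('pics/s3.png',cv2.resize(capture('scene')[150:220,330:430,::-1],None,fx=7,fy=7,interpolation=2))
E
```

```text
time_s: 3.2
tcp_pos: [0.5946, 0.1417, 0.1992]
ee_rot: [[-0.932, -0.363, 0.02], [-0.363, 0.932, 0.003], [-0.02, -0.005, -1.0]]
wrist_force: [-0.7, -1.3, -0.6]
gripper_width: 0.003
```

View pics/s3.png

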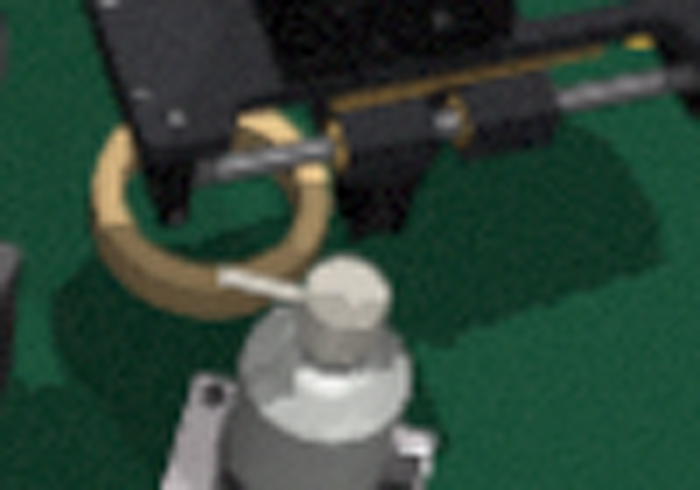

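```bash
python3 -m inch '[{"jaw":255,"x":0,"y":0,"z":0,"ax":0,"ay":0,"az":0},{"jaw":255,"x":0,"y":0,"z":0,"ax":0,"ay":0,"az":0}]'; python3 -c "
from h import *
s=sense();print(s['joints'],s['joint_velocities'],s['tcp_pos'])
S=camera_params('scene');print(proj(S,s['tcp_pos']))"
```

```text
time_s: 3.5
tcp_pos: [0.5956, 0.1417, 0.2019]
ee_rot: [[-0.932, -0.363, 0.024], [-0.363, 0.932, 0.004], [-0.024, -0.005, -1.0]]
wrist_force: [0.2, 0.4, -0.2]
gripper_width: 0.004
[ 28.77217845  19.57787731  -1.87586032   0.4994448  -67.20635943
 -97.68400946] [-0.09862894 -0.3326707   0.34916232 -0.01277531 -0.20776038 -0.00979127] [0.5956295  0.14167352 0.20190599]
[[379.86160281 187.291024  ]]
```

```bash
python3 -m inch '[{"jaw":255,"x":-0.1,"y":0.03,"z":-0.2,"ax":-0.02,"ay":0.14,"az":0},{"jaw":255,"x":0,"y":0,"z":-0.2,"ax":0,"ay":0,"az":0}]';  python3 - <<'E'
from h import *
cv2.imwrite('pics/s4.png',cv2.resize(capture('scene')[150:220,330:430,::-1],None,fx=7,fy=7,interpolation=2))
E
```

```text
time_s: 3.75
tcp_pos: [0.5896, 0.1439, 0.1777]
ee_rot: [[-0.932, -0.363, 0.0], [-0.363, 0.932, 0.002], [-0.001, 0.001, -1.0]]
wrist_force: [0.4, -0.3, -0.0]
gripper_width: 0.008
```

View pics/s4.png

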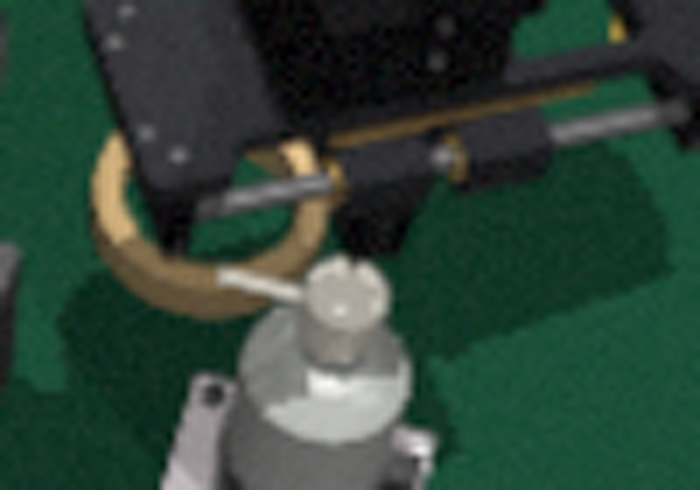

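```bash
python3 - <<'E'
from h import *
cv2.imwrite('pics/s5.png',cv2.resize(capture('scene')[165:205,355:405,::-1],None,fx=12,fy=12,interpolation=0))
cv2.imwrite('pics/w5.png',capture('wrist')[:,:,::-1])
T=capture('top');cv2.imwrite('pics/t5.png',cv2.resize(T[150:250,230:380,::-1],None,fx=5,fy=5,interpolation=2))
print(sense()['tcp_pos'],proj(camera_params('wrist'),sense()['tcp_pos']))
E
```

```text
[0.5897572  0.14355161 0.17813598] [[316.873009 224.912647]]
```

View pics/s5.png

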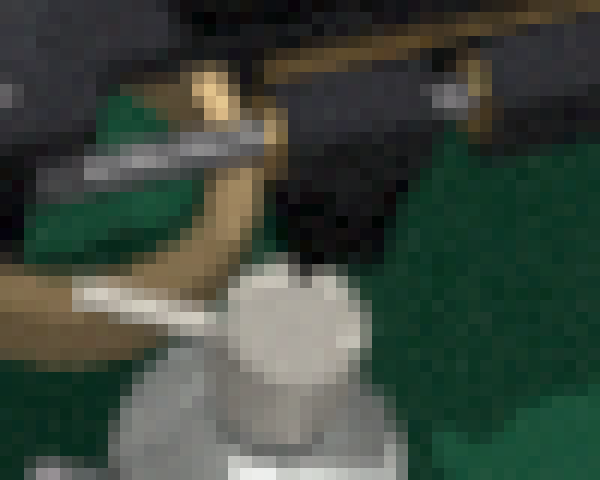

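View pics/w5.png

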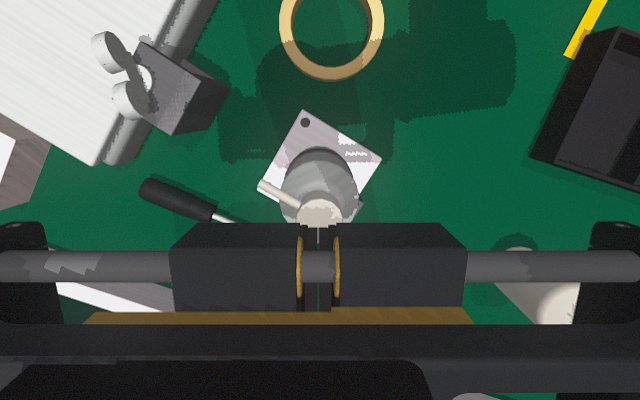

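The wrist view has the cap centre at about (320,218), and the TCP projects to (317,225). The fingers line up with the cap laterally. I'll descend gently and watch the force.

```bash
python3 -m inch '[{"jaw":255,"x":-0.03,"y":0,"z":-0.1,"ax":0,"ay":0,"az":0}]'; python3 -m inch '[{"jaw":255,"x":0,"y":0,"z":-0.1,"ax":0,"ay":0,"az":0}]';python3 -m inch '[{"jaw":255,"x":0,"y":0,"z":-0.1,"ax":0,"ay":0,"az":0}]'
```

```text
time_s: 4.08
tcp_pos: [0.5885, 0.1438, 0.1726]
ee_rot: [[-0.932, -0.363, 0.002], [-0.363, 0.932, 0.001], [-0.002, 0.001, -1.0]]
wrist_force: [-0.3, -0.0, 0.1]
gripper_width: 0.003
time_s: 4.2
tcp_pos: [0.5883, 0.1438, 0.1663]
ee_rot: [[-0.932, -0.363, 0.002], [-0.363, 0.932, 0.001], [-0.002, 0.001, -1.0]]
wrist_force: [-0.3, 0.6, -0.8]
gripper_width: 0.005
time_s: 4.32
tcp_pos: [0.5883, 0.1438, 0.1599]
ee_rot: [[-0.932, -0.363, 0.002], [-0.363, 0.932, 0.001], [-0.002, 0.001, -1.0]]
wrist_force: [-0.2, -0.3, -0.2]
gripper_width: 0.004
```

```bash
python3 - <<'E'
from h import *
cv2.imwrite('pics/s6.png',cv2.resize(capture('scene')[165:205,355:405,::-1],None,fx=12,fy=12,interpolation=0))
cv2.imwrite('pics/w6.png',cv2.resize(capture('wrist')[170:270,240:400,::-1],None,fx=5,fy=5,interpolation=0))
E
```

```text
(no output)
```

View pics/s6.png

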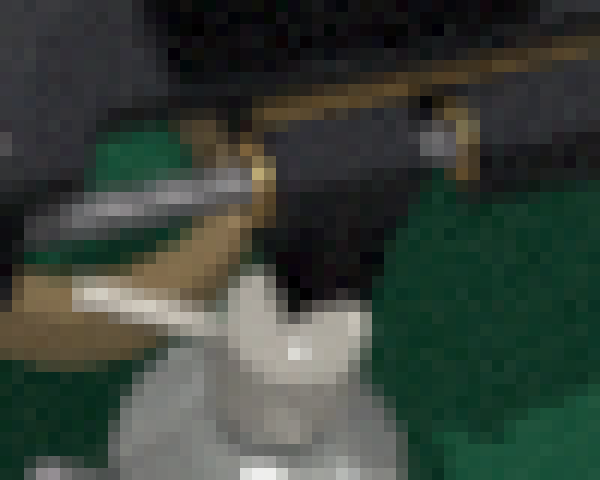

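View pics/w6.png

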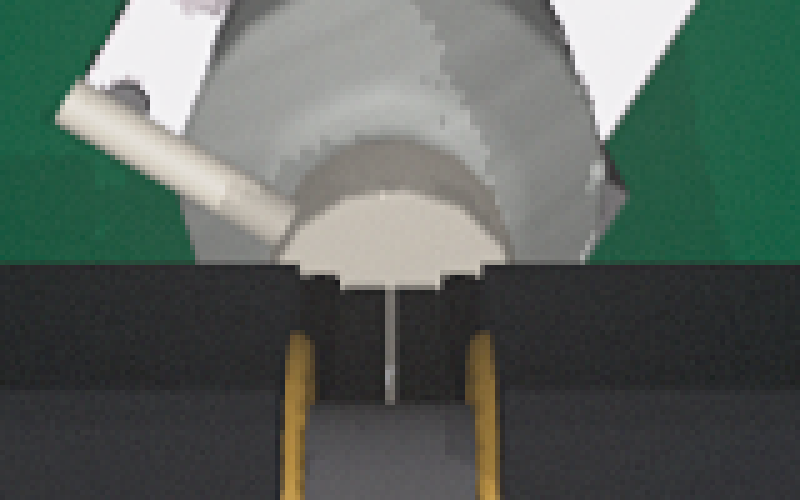

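```bash
for i in 1; do python3 -m inch '[{"jaw":255,"x":0,"y":0,"z":-0.06,"ax":0,"ay":0,"az":0}]'; python3 -m inch '[{"jaw":255,"x":0,"y":0,"z":-0.06,"ax":0,"ay":0,"az":0}]'; done
```

```text
time_s: 4.55
tcp_pos: [0.5881, 0.1437, 0.1559]
ee_rot: [[-0.932, -0.363, 0.001], [-0.363, 0.932, 0.001], [-0.001, 0.001, -1.0]]
wrist_force: [0.3, 0.1, 0.2]
gripper_width: 0.006
time_s: 4.68
tcp_pos: [0.5881, 0.1436, 0.152]
ee_rot: [[-0.932, -0.363, 0.001], [-0.363, 0.932, 0.001], [-0.001, 0.001, -1.0]]
wrist_force: [0.2, 1.0, -0.3]
gripper_width: 0.007
```

```bash
python3 - <<'E'
from h import *
cv2.imwrite('pics/s7.png',cv2.resize(capture('scene')[165:205,355:405,::-1],None,fx=12,fy=12,interpolation=0))
cv2.imwrite('pics/w7.png',cv2.resize(capture('wrist')[170:270,240:400,::-1],None,fx=5,fy=5,interpolation=0))
E
```

```text
(no output)
```

View pics/s7.png

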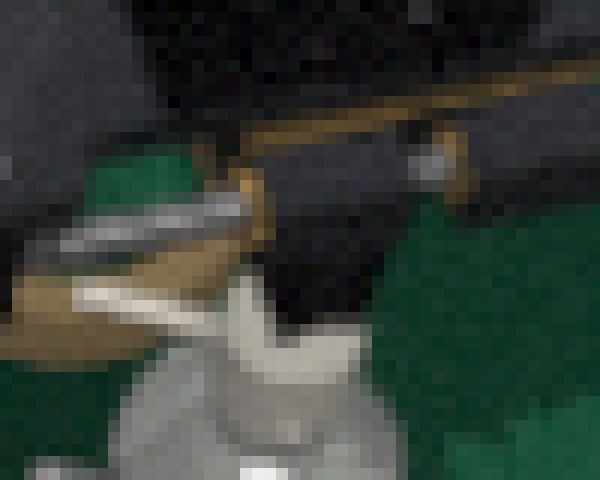

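View pics/w7.png

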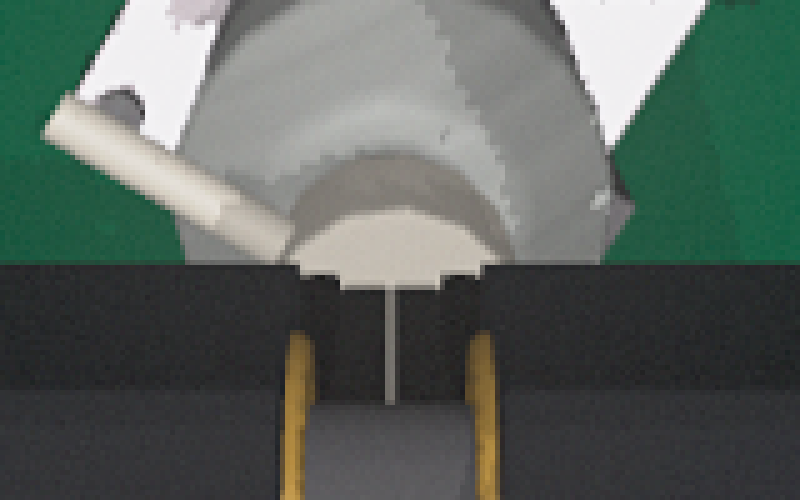

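```bash
python3 - <<'E'
from h import *
p=camera_params('wrist');s=sense();Rt=s['ee_rot'];c,d=ray(p,(318,227.6))
c=Rt.T@(c-s['tcp_pos']);d=Rt.T@d;print(c,d)
for x in(0,5,9.5,11):
    print(x,c+d*(x/1000-c[0])/d[0])
S=camera_params('scene')
for v in (191.5,192.5):
  for x in (.588,.593,.598):
    c,d=ray(S,(381.5,v)); print(v,c+d*(x-c[0])/d[0])
E
```

```text
[ 6.72857382e-02  1.76323009e-04 -1.93837673e-01] [-0.33685339  0.00243482  0.94616573]
0 [ 0.          0.00066267 -0.00484311]
5 [ 0.005       0.00062653 -0.01888729]
9.5 [ 0.0095      0.00059401 -0.03152705]
11 [ 0.011       0.00058316 -0.0357403 ]
191.5 [0.588      0.14957313 0.17295226]
191.5 [0.593      0.14862022 0.1806458 ]
191.5 [0.598      0.14766732 0.18833934]
192.5 [0.588      0.15024396 0.16851926]
192.5 [0.593      0.14928437 0.176257  ]
192.5 [0.598      0.14832478 0.18399474]
```

The visible finger ends fit a point about 30 mm behind the reported TCP when shut. I'll keep descending gently until there's contact.

```bash
python3 -m inch '[{"jaw":255,"x":0,"y":0,"z":-0.08,"ax":0,"ay":0,"az":0}]'; python3 -m inch '[{"jaw":255,"x":0,"y":0,"z":-0.06,"ax":0,"ay":0,"az":0}]'; python3 -m inch '[{"jaw":255,"x":0,"y":0,"z":-0.05,"ax":0,"ay":0,"az":0}]'; python3 - <<'E'
from h import *
cv2.imwrite('pics/s8.png',cv2.resize(capture('scene')[165:205,355:405,::-1],None,fx=12,fy=12,interpolation=0))
E
```

```text
time_s: 4.9
tcp_pos: [0.5882, 0.1437, 0.1473]
ee_rot: [[-0.932, -0.363, 0.001], [-0.363, 0.932, 0.001], [-0.002, 0.001, -1.0]]
wrist_force: [-0.6, 0.1, -0.7]
gripper_width: 0.003
time_s: 5.03
tcp_pos: [0.5881, 0.1436, 0.1432]
ee_rot: [[-0.932, -0.363, 0.001], [-0.363, 0.932, 0.001], [-0.001, 0.001, -1.0]]
wrist_force: [0.4, 0.7, -0.3]
gripper_width: 0.007
time_s: 5.15
tcp_pos: [0.5882, 0.1436, 0.1401]
ee_rot: [[-0.932, -0.363, 0.001], [-0.363, 0.932, 0.001], [-0.001, 0.001, -1.0]]
wrist_force: [-0.8, 0.5, 1.7]
gripper_width: 0.004
```

View pics/s8.png

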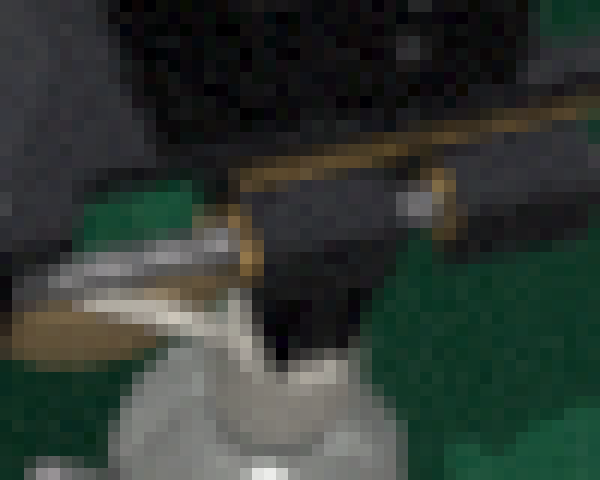

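```bash
python3 -m inch '[{"jaw":255,"x":0,"y":0,"z":-0.06,"ax":0,"ay":0,"az":0}]'; python3 -m inch '[{"jaw":255,"x":0,"y":0,"z":-0.05,"ax":0,"ay":0,"az":0}]'; python3 -c "
from station import *
s=sense();print(s['wrist_force'],s['moment'])"
```

```text
time_s: 5.32
tcp_pos: [0.5883, 0.1437, 0.1368]
ee_rot: [[-0.932, -0.363, 0.002], [-0.363, 0.932, 0.001], [-0.002, 0.0, -1.0]]
wrist_force: [-1.4, 1.1, 3.3]
gripper_width: 0.007
time_s: 5.45
tcp_pos: [0.5884, 0.1436, 0.1347]
ee_rot: [[-0.932, -0.364, 0.002], [-0.364, 0.932, 0.001], [-0.002, -0.0, -1.0]]
wrist_force: [-5.9, 1.5, 13.9]
gripper_width: 0.003
[-5.93458324  1.50272534 13.94355195] [0.18406827 1.79446684 0.02488555]
```

Contact began near 0.141 and it bottomed at about 0.135. I'll hold one row, then check the picture.

```bash
python3 -m inch '[{"jaw":255,"x":-0.03,"y":0,"z":-0.04,"ax":0,"ay":0,"az":0}]'; python3 - <<'E'
from h import *
cv2.imwrite('pics/s9.png',cv2.resize(capture('scene')[165:205,355:405,::-1],None,fx=12,fy=12,interpolation=0))
cv2.imwrite('pics/w9.png',capture('wrist')[:,:,::-1])
E
```

```text
time_s: 5.58
tcp_pos: [0.5884, 0.1437, 0.1348]
ee_rot: [[-0.931, -0.365, 0.007], [-0.365, 0.931, 0.001], [-0.007, -0.002, -1.0]]
wrist_force: [-0.2, -1.3, 11.8]
gripper_width: 0.005
```

View pics/s9.png

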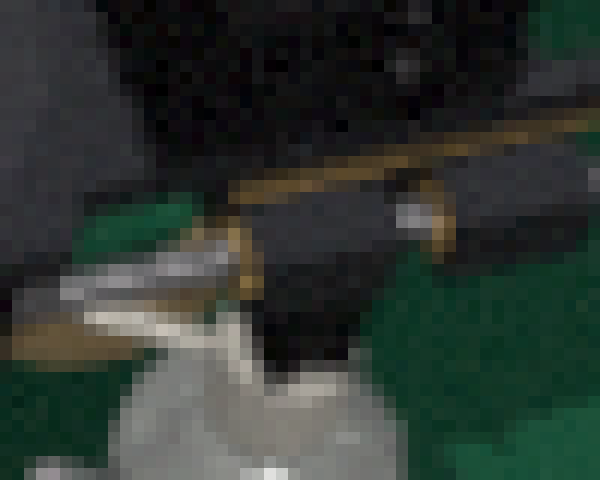

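View pics/w9.png

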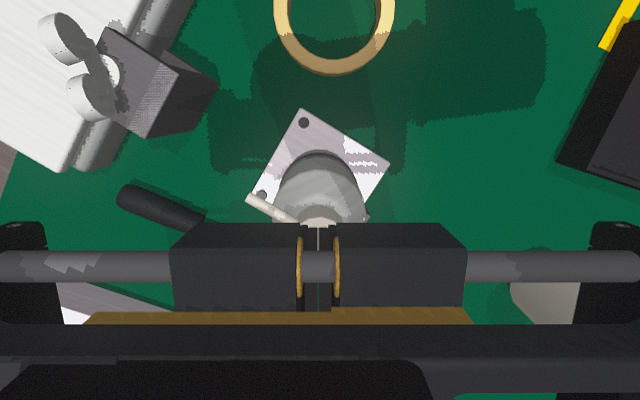

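```bash
python3 -m inch '[{"jaw":255,"x":0,"y":0,"z":0.4,"ax":0,"ay":0,"az":0},{"jaw":255,"x":0,"y":0,"z":0.8,"ax":0,"ay":0,"az":0},{"jaw":0,"x":0,"y":0,"z":0.8,"ax":0,"ay":0,"az":0},{"jaw":0,"x":-0.2,"y":-0.8,"z":0,"ax":0,"ay":0,"az":0},{"jaw":0,"x":-0.2,"y":-0.8,"z":0,"ax":0,"ay":0,"az":0.8},{"jaw":0,"x":0,"y":0,"z":0,"ax":0,"ay":0,"az":0},{"jaw":0,"x":0,"y":0,"z":0,"ax":0,"ay":0,"az":0},{"jaw":0,"x":0,"y":0,"z":0,"ax":0,"ay":0,"az":0}]'; python3 - <<'E'
from h import *
s=sense();p=camera_params('wrist')
cv2.imwrite('pics/w10.png',capture('wrist')[:,:,::-1])
cv2.imwrite('pics/s10.png',cv2.resize(capture('scene')[120:240,280:440,::-1],None,fx=4,fy=4,interpolation=2))
import pickle;pickle.dump((s,p),open('w10.pkl','wb'))
print(s['tcp_pos'],proj(p,s['tcp_pos']),proj(camera_params('scene'),s['tcp_pos']))
E
```

```text
time_s: 6.68
tcp_pos: [0.5642, 0.0466, 0.2556]
ee_rot: [[-0.869, -0.495, 0.008], [-0.495, 0.869, 0.003], [-0.008, -0.001, -1.0]]
wrist_force: [0.2, -0.1, 0.2]
gripper_width: 0.603
[0.56415272 0.04662735 0.25560188] [[316.84936277 224.74993371]] [[342.28446188 158.37342583]]
```

View pics/w10.png

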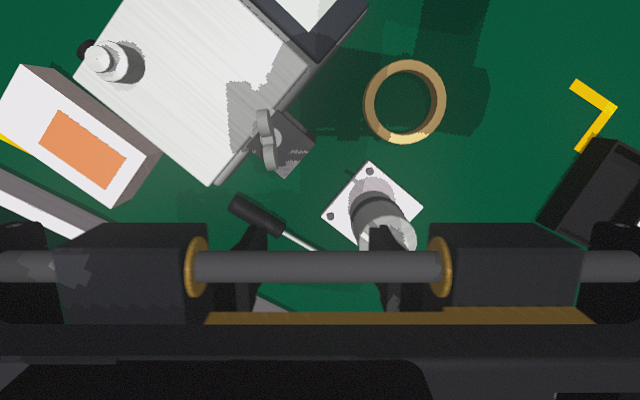

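View pics/s10.png

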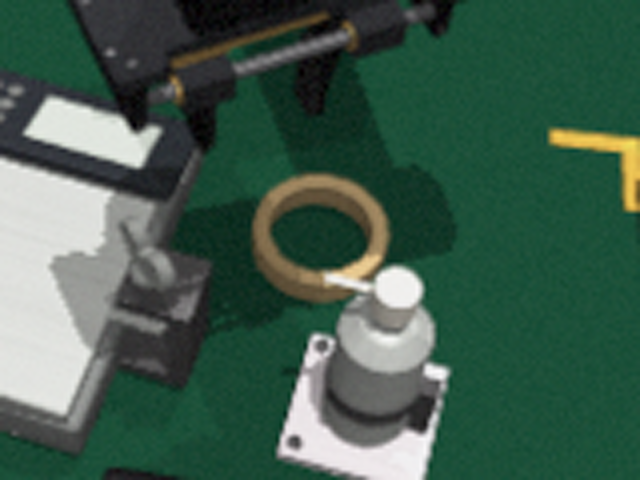

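The cap is fully up again. The fingertips are at about (330,157) and (359,148) in the scene view. I'll compare them with the wrist view.

```bash
python3 - <<'E'
import cv2
a=cv2.imread('pics/w10.png')[210:330,200:440]
cv2.imwrite('pics/w10z.png',cv2.convertScaleAbs(cv2.resize(a,None,fx=3.3,fy=3.3),alpha=2.5,beta=10))
b=cv2.imread('pics/s10.png')[0:200,60:480]
cv2.imwrite('pics/s10z.png',cv2.convertScaleAbs(cv2.resize(b,None,fx=1.9,fy=1.9),alpha=2.5,beta=10))
E
```

```text
(no output)
```

View pics/w10z.png

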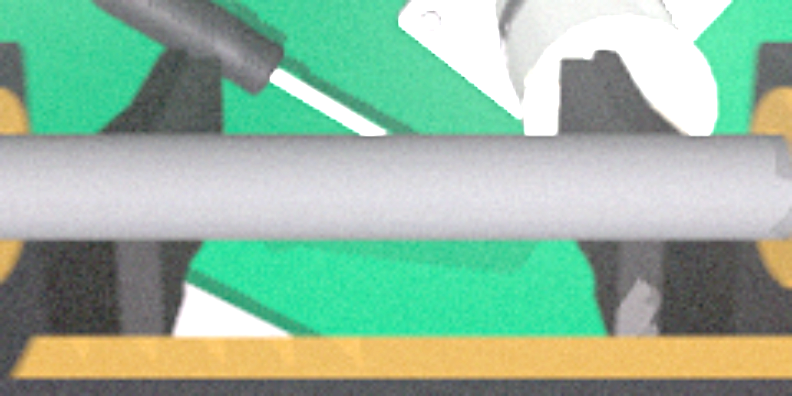

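View pics/s10z.png

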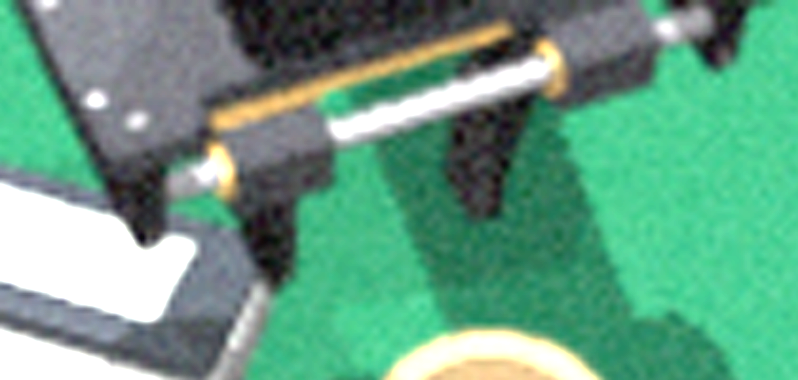

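Three checks agree that the physical fingertips end about 30 mm behind the reported TCP: the contact height, the scene view, and the finger spacing in the wrist view. I'll choose a height that suits both readings. Next I'll refine the screw from this wrist picture.

```bash
python3 - <<'E'
import cv2
a=cv2.imread('pics/w10.png')[95:185,220:340]
cv2.imwrite('pics/w10s.png',cv2.resize(a,None,fx=6,fy=6,interpolation=2))
E
```

```text
(no output)
```

View pics/w10s.png

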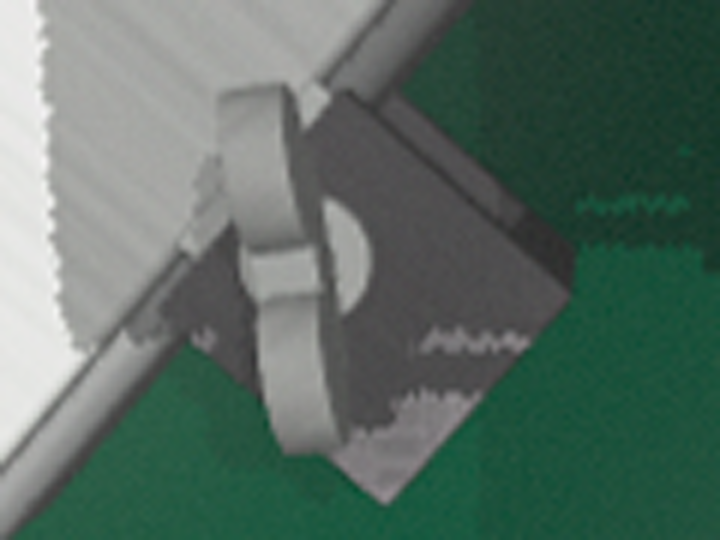

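```bash
python3 - <<'E'
from h import *
import pickle
s,p=pickle.load(open('w10.pkl','rb'))
w=lambda u,v:(220+(u+.5)/6-.5,95+(v+.5)/6-.5)
print('web',onz(p,w(283,272),.128))
for z in(.127,):
    a=onz(p,w(257,88),z);b=onz(p,w(312,450),z);print(a,b,(a+b)/2,np.degrees(np.arctan2(*(b-a)[1::-1])),np.linalg.norm(b-a))
b=[onz(p,w(*q),.1) for q in [(570,295),(388,503)]];d=b[1]-b[0];print(b,np.degrees(np.arctan2(d[1],d[0])),np.linalg.norm(d))
R=s['ee_rot'];print('tooly',np.degrees(np.arctan2(R[1,1],R[0,1])))
E
```

```text
web [ 0.55369979 -0.01373915  0.128     ]
[ 0.53092891 -0.03023463  0.127     ] [0.57674103 0.00331602 0.127     ] [ 0.55383497 -0.01345931  0.127     ] 36.217292402918005 0.056783766774278904
[array([0.53723705, 0.02838559, 0.1       ]), array([0.58459508, 0.0184857 , 0.1       ])] -11.807288848498636 0.04838172191429013
tooly 119.66297244306107
```

```bash
python3 -m inch '[{"jaw":0,"x":-0.1,"y":-0.7,"z":0,"ax":0,"ay":0.04,"az":0.4},{"jaw":0,"x":-0.1,"y":-0.3,"z":-0.5,"ax":0,"ay":0,"az":0.24},{"jaw":0,"x":0,"y":0,"z":-0.7,"ax":0,"ay":0,"az":0},{"jaw":0,"x":0,"y":0,"z":0,"ax":0,"ay":0,"az":0}]'; python3 -c "
from h import *
R=sense()['ee_rot'];print(np.degrees(np.arctan2(R[1,1],R[0,1])))"
```

```text
time_s: 7.28
tcp_pos: [0.5532, -0.012, 0.1816]
ee_rot: [[-0.803, -0.596, 0.001], [-0.596, 0.803, 0.003], [-0.003, 0.002, -1.0]]
wrist_force: [0.2, 0.8, 0.8]
gripper_width: 0.993
126.54888292699299
```

```bash
python3 -m inch '[{"jaw":0,"x":0,"y":-0.02,"z":-0.5,"ax":0,"ay":0,"az":0},{"jaw":0,"x":0,"y":0,"z":-0.4,"ax":0,"ay":0,"az":0},{"jaw":0,"x":0,"y":0,"z":0,"ax":0,"ay":0,"az":0}]'; python3 - <<'E'
from h import *
cv2.imwrite('pics/s11.png',cv2.resize(capture('scene')[130:230,260:400,::-1],None,fx=5,fy=5,interpolation=2))
cv2.imwrite('pics/w11.png',capture('wrist')[:,:,::-1])
E
```

```text
time_s: 7.65
tcp_pos: [0.5581, -0.0114, 0.1319]
ee_rot: [[-0.801, -0.599, 0.01], [-0.599, 0.801, 0.003], [-0.01, -0.004, -1.0]]
wrist_force: [0.2, -0.1, -0.0]
gripper_width: 0.996
```

View pics/s11.png

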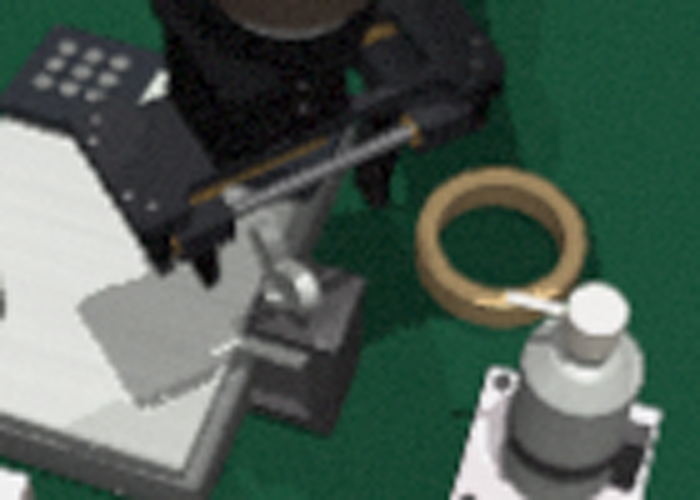

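View pics/w11.png

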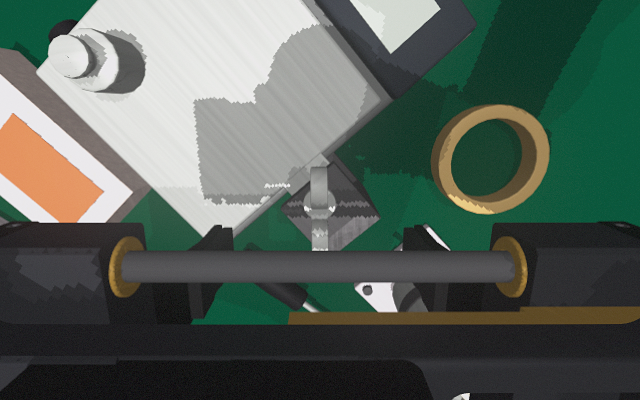

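The wings stand vertical at u about 319, midway between the open fingers. I'll descend the rest of the way.

```bash
python3 -m inch '[{"jaw":0,"x":-0.08,"y":-0.03,"z":-0.4,"ax":0,"ay":0.06,"az":0},{"jaw":0,"x":0,"y":0,"z":-0.3,"ax":0,"ay":0,"az":0}]';  python3 -m inch '[{"jaw":0,"x":-0.01,"y":-0.02,"z":-0.12,"ax":0,"ay":0,"az":0}]'
```

```text
time_s: 8.0
tcp_pos: [0.559, -0.0119, 0.0968]
ee_rot: [[-0.8, -0.6, 0.015], [-0.6, 0.8, 0.005], [-0.015, -0.005, -1.0]]
wrist_force: [0.1, 0.1, 0.5]
gripper_width: 1.002
time_s: 8.12
tcp_pos: [0.5593, -0.0128, 0.0906]
ee_rot: [[-0.799, -0.601, 0.017], [-0.601, 0.799, 0.005], [-0.017, -0.006, -1.0]]
wrist_force: [-0.1, -0.7, -0.2]
gripper_width: 0.999
```

```bash
python3 -m inch '[{"jaw":0,"x":-0.1,"y":-0.01,"z":-0.15,"ax":-0.03,"ay":0.1,"az":0}]';  python3 -m inch '[{"jaw":0,"x":0,"y":0,"z":0,"ax":0,"ay":0,"az":0}]'; python3 - <<'E'
from h import *
cv2.imwrite('pics/s12.png',cv2.resize(capture('scene')[130:230,260:400,::-1],None,fx=5,fy=5,interpolation=2))
cv2.imwrite('pics/w12.png',capture('wrist')[:,:,::-1])
E
```

```text
time_s: 8.25
tcp_pos: [0.5543, -0.0133, 0.0828]
ee_rot: [[-0.799, -0.601, 0.002], [-0.601, 0.799, 0.0], [-0.001, -0.001, -1.0]]
wrist_force: [0.2, 0.1, 1.2]
gripper_width: 1.002
time_s: 8.38
tcp_pos: [0.5541, -0.0133, 0.0828]
ee_rot: [[-0.799, -0.601, 0.001], [-0.601, 0.799, -0.0], [-0.001, -0.001, -1.0]]
wrist_force: [-0.1, -1.2, 0.5]
gripper_width: 1.001
```

View pics/s12.png

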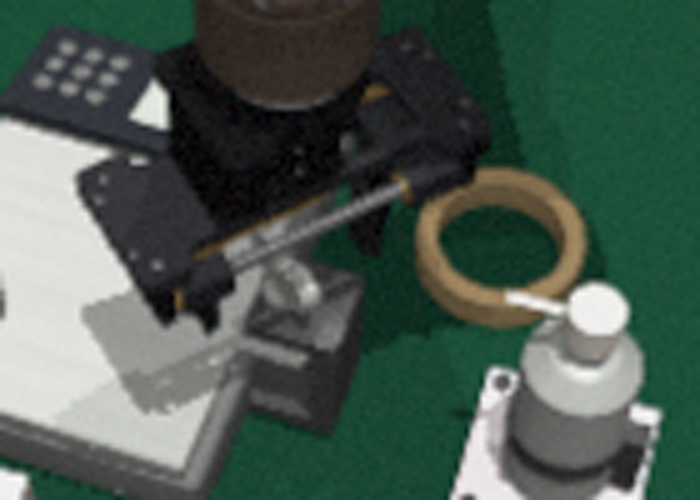

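View pics/w12.png

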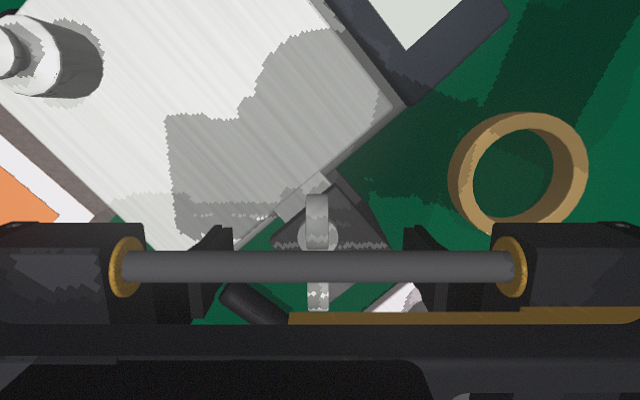

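The screw is centred between the fingertips, so I'll close.

```bash
python3 -m inch '[{"jaw":255,"x":0,"y":0,"z":0,"ax":0,"ay":0,"az":0},{"jaw":255,"x":0,"y":0,"z":0,"ax":0,"ay":0,"az":0},{"jaw":255,"x":0,"y":0,"z":0,"ax":0,"ay":0,"az":0},{"jaw":255,"x":0,"y":0,"z":0,"ax":0,"ay":0,"az":0},{"jaw":255,"x":0,"y":0,"z":0,"ax":0,"ay":0,"az":0},{"jaw":255,"x":0,"y":0,"z":0,"ax":0,"ay":0,"az":0},{"jaw":255,"x":0,"y":0,"z":0,"ax":0,"ay":0,"az":0},{"jaw":255,"x":0,"y":0,"z":0,"ax":0,"ay":0,"az":0}]'; python3 - <<'E'
from h import *
s=sense();R=s['ee_rot'];print(np.degrees(np.arctan2(R[1,1],R[0,1])),s['gripper_width']*87,s['joints'])
cv2.imwrite('pics/w13.png',capture('wrist')[:,:,::-1])
E
```

```text
time_s: 9.48
tcp_pos: [0.5556, -0.0131, 0.0845]
ee_rot: [[-0.799, -0.602, 0.005], [-0.602, 0.799, 0.001], [-0.004, -0.003, -1.0]]
wrist_force: [-0.1, 1.2, 0.0]
gripper_width: 0.175
126.9794147743243 15.267787486302485 [ 1.53901750e+01  2.10169735e+01 -1.79841068e+01  6.26337114e-02
 -5.07097054e+01 -6.84499687e+01]
```

View pics/w13.png

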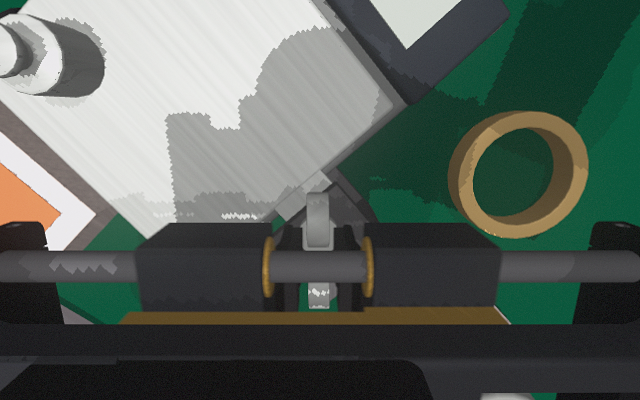

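Still closing: opening 15 mm against the 10 mm bar. I'll hold a couple more rows, then start turning clockwise.

```bash
python3 -m inch '[{"jaw":255,"x":-0.03,"y":0,"z":-0.05,"ax":0,"ay":0.03,"az":0},{"jaw":255,"x":0,"y":0,"z":0,"ax":0,"ay":0,"az":0},{"jaw":255,"x":0,"y":0,"z":0,"ax":0,"ay":0,"az":0}]'; python3 -m inch '[{"jaw":255,"x":0,"y":0,"z":0,"ax":0,"ay":0,"az":-0.8},{"jaw":255,"x":0,"y":0,"z":0,"ax":0,"ay":0,"az":-0.8}]'; python3 - <<'E'
from h import *
s=sense();R=s['ee_rot'];print(np.degrees(np.arctan2(R[1,1],R[0,1])),s['gripper_width']*87,s['moment'])
E
```

```text
time_s: 9.9
tcp_pos: [0.5554, -0.013, 0.0845]
ee_rot: [[-0.798, -0.602, 0.004], [-0.602, 0.798, 0.0], [-0.003, -0.002, -1.0]]
wrist_force: [0.1, -0.8, -0.4]
gripper_width: 0.113
time_s: 10.15
tcp_pos: [0.5556, -0.0134, 0.0845]
ee_rot: [[-0.936, -0.352, 0.004], [-0.352, 0.936, -0.002], [-0.003, -0.003, -1.0]]
wrist_force: [-0.1, -0.5, 2.6]
gripper_width: 0.108
110.61113173848649 9.35846530590904 [-0.24573242  0.04691286  0.05359893]
```

```bash
python3 -m inch '[{"jaw":255,"x":-0.02,"y":0,"z":0,"ax":0,"ay":0,"az":-0.8},{"jaw":255,"x":0,"y":0,"z":0,"ax":0,"ay":0,"az":-0.8},{"jaw":255,"x":0,"y":0,"z":0,"ax":0,"ay":0,"az":-0.8},{"jaw":255,"x":0,"y":0,"z":0,"ax":0,"ay":0,"az":-0.5}]'; python3 - <<'E'
from h import *
s=sense();R=s['ee_rot'];print(np.degrees(np.arctan2(R[1,1],R[0,1])),s['gripper_width']*87,s['moment'])
E
python3 -m inch '[{"jaw":255,"x":0,"y":0,"z":0,"ax":0,"ay":0,"az":-0.3}]'; python3 - <<'E'
from h import *
s=sense();R=s['ee_rot'];print(np.degrees(np.arctan2(R[1,1],R[0,1])),s['gripper_width']*87,s['moment'])
E
```

```text
time_s: 10.65
tcp_pos: [0.5557, -0.0143, 0.0845]
ee_rot: [[-0.987, 0.161, 0.004], [0.161, 0.987, -0.006], [-0.005, -0.005, -1.0]]
wrist_force: [-0.3, -1.0, 0.7]
gripper_width: 0.115
80.72965423263689 10.004183377780214 [0.06849289 0.08384589 0.10204903]
time_s: 10.78
tcp_pos: [0.5557, -0.0144, 0.0845]
ee_rot: [[-0.977, 0.214, 0.003], [0.214, 0.977, -0.006], [-0.005, -0.006, -1.0]]
wrist_force: [0.4, -0.2, 1.3]
gripper_width: 0.113
77.63634784546097 9.860597543412998 [0.07812509 0.15177052 0.06275455]
```

```bash
cat > m.py <<'E'
from h import *
s=sense();R=s['ee_rot'];print(np.degrees(np.arctan2(R[1,1],R[0,1])),s['gripper_width']*87,s['moment'],s['wrist_force'])
E
for i in 1; do python3 -m inch '[{"jaw":255,"x":0,"y":0,"z":0,"ax":0,"ay":0,"az":-0.3}]'>/dev/null; python3 m.py; python3 -m inch '[{"jaw":255,"x":0,"y":0,"z":0,"ax":0,"ay":0,"az":-0.3}]'>/dev/null; python3 m.py;  python3 -m inch '[{"jaw":255,"x":0,"y":0,"z":0,"ax":0,"ay":0,"az":-0.3}]'>/dev/null; python3 m.py; done
```

```text
74.66723414094844 10.152365593002528 [0.15855265 0.1800503  0.54893496] [0.22866955 0.3324041  0.73861182]
71.7427574826839 11.213689657063528 [0.06013409 0.13401297 0.57495073] [0.07102376 0.35616803 0.66342029]
68.8544479623125 12.031005952450268 [0.05002516 0.21820743 0.86672766] [-0.55989864  0.62776698  0.58453571]
```

The seat is reached: the moment jumped from 0.06 to 0.55 N m near 76–77°. I'll hold briefly, then back off towards about 167°.

```bash
python3 -m inch '[{"jaw":255,"x":0,"y":0,"z":0,"ax":0,"ay":0,"az":0},{"jaw":255,"x":0,"y":0,"z":0,"ax":0,"ay":0,"az":0}]'; python3 m.py; python3 -m inch '[{"jaw":255,"x":-0.02,"y":0.01,"z":0,"ax":0,"ay":0,"az":0.8},{"jaw":255,"x":0,"y":0,"z":0,"ax":0,"ay":0,"az":0.8},{"jaw":255,"x":0,"y":0,"z":0,"ax":0,"ay":0,"az":0.8},{"jaw":255,"x":0,"y":0,"z":0,"ax":0,"ay":0,"az":0.8},{"jaw":255,"x":0,"y":0,"z":0,"ax":0,"ay":0,"az":0.8},{"jaw":255,"x":0,"y":0,"z":0,"ax":0,"ay":0,"az":0.8}]'; python3 m.py
```

```text
time_s: 11.4
tcp_pos: [0.5557, -0.0146, 0.0845]
ee_rot: [[-0.935, 0.355, 0.001], [0.355, 0.935, -0.01], [-0.004, -0.009, -1.0]]
wrist_force: [-0.3, -0.5, 2.6]
gripper_width: 0.131
69.19515146346296 11.395225262973693 [0.02165393 0.12562227 0.81241362] [-0.26992486 -0.48543676  2.55296979]
time_s: 12.15
tcp_pos: [0.5556, -0.0134, 0.0845]
ee_rot: [[-0.882, -0.471, 0.01], [-0.471, 0.882, -0.0], [-0.008, -0.005, -1.0]]
wrist_force: [-1.2, 1.6, 1.9]
gripper_width: 0.112
118.1114760557472 9.756827235374757 [ 0.33276608  0.33689883 -0.07564568] [-1.17337645  1.58508957  1.93251404]
```

```bash
python3 -m inch '[{"jaw":255,"x":-0.02,"y":0,"z":0,"ax":0,"ay":0,"az":0.8},{"jaw":255,"x":0,"y":0,"z":0,"ax":0,"ay":0,"az":0.8},{"jaw":255,"x":0,"y":0,"z":0,"ax":0,"ay":0,"az":0.8},{"jaw":255,"x":0,"y":0,"z":0,"ax":0,"ay":0,"az":0.8},{"jaw":255,"x":0,"y":0,"z":0,"ax":0,"ay":0,"az":0.8},{"jaw":255,"x":0,"y":0,"z":0,"ax":0,"ay":0,"az":0.7},{"jaw":255,"x":0,"y":0,"z":0,"ax":0,"ay":0,"az":0}]'; python3 m.py; python3 - <<'E'
from h import *
s=sense();p=camera_params('wrist');import pickle;pickle.dump((s,p),open('w14.pkl','wb'))
cv2.imwrite('pics/w14.png',capture('wrist')[:,:,::-1])
cv2.imwrite('pics/s14.png',cv2.resize(capture('scene')[130:230,260:400,::-1],None,fx=5,fy=5,interpolation=2))
cv2.imwrite('pics/t14.png',cv2.resize(capture('top')[150:250,260:420,::-1],None,fx=5,fy=5,interpolation=2))
E
```

```text
time_s: 13.02
tcp_pos: [0.5546, -0.0123, 0.0845]
ee_rot: [[-0.244, -0.97, 0.005], [-0.97, 0.244, 0.012], [-0.013, -0.002, -1.0]]
wrist_force: [-0.5, 0.2, 1.6]
gripper_width: 0.114
165.8674977624772 9.883263777989836 [-0.09434602  0.2224483   0.06089441] [-0.54316941  0.24162572  1.586063  ]
```

View pics/w14.png

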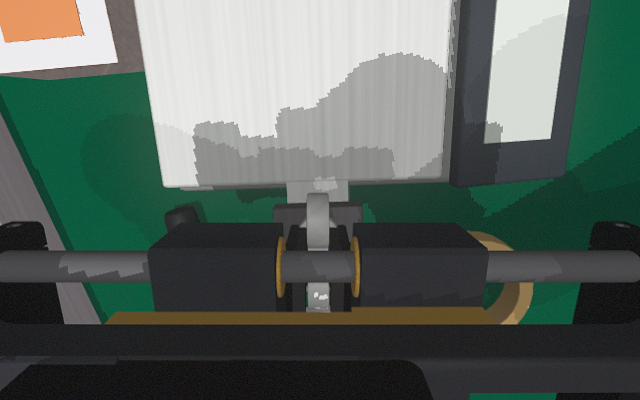

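View pics/s14.png

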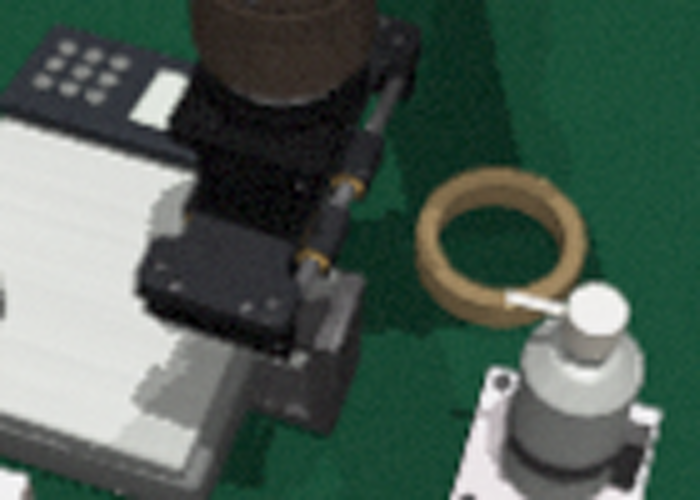

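The wings stand square to the pan edge, gripped at 9.9 mm, and the cap is up with the tape in place. I'll settle for a moment and then hand in.

```bash
python3 -m inch '[{"jaw":255,"x":0,"y":0,"z":0,"ax":0,"ay":0,"az":0.1},{"jaw":255,"x":0,"y":0,"z":0,"ax":0,"ay":0,"az":0},{"jaw":255,"x":0,"y":0,"z":0,"ax":0,"ay":0,"az":0}]'; python3 m.py; python3 -c "
from station import *
print(finish_job())"
```

```text
time_s: 13.55
tcp_pos: [0.5546, -0.0123, 0.0845]
ee_rot: [[-0.228, -0.974, 0.005], [-0.974, 0.228, 0.012], [-0.013, -0.002, -1.0]]
wrist_force: [-0.2, 0.3, 1.6]
gripper_width: 0.108
166.80565979483072 9.40192888919363 [-0.05635173  0.32228239 -0.02287507] [-0.24493432  0.31376588  1.59291655]
the job is handed in; nothing more can be done
None
```

I pressed the duster cap to its stop and released it. Then I turned the thumbscrew clockwise onto its seat, backed it off a quarter turn, and handed in at 13.6 s still holding it. The hand-in gave no verdict.

- **Cap:** the force reached about 12–14 N at the bottom, more than the 5 N it needs. The pictures afterwards show it fully up.
- **Seat:** the turning moment jumped from about 0.06 to 0.55–0.87 N m near a jaw direction of 76–77°. The camera put the seat at about 78°.
- **Final setting:** the jaws are at 166.8°, which puts the screw at about 1.55 rad from the camera's seat angle, or about 1.58 rad from the contact one. In the last wrist picture the wings look square to the pan edge.
- **Grip:** the fingers were closed to 9.4–9.9 mm on the 10 mm wings and the arm was still. I couldn't read the finger force directly.
- **Bystanders:** those visible in the last pictures stood where they were. I did not re-check all of them.

**Disagreement:** the fingertips ended about 30 mm behind the reported TCP, going by the cap contact height, the scene view and the finger spacing in the wrist view. I chose the grip height so the grasp point is within 35 mm of the wings' middle on either reading: about 24 mm as reported, and about 7 mm as seen.

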